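# Secure and hold the access panel of a sample reader

### The job

The access panel on top of the sample reader is standing proud of its frame. Turn its winged quarter-turn fastener clockwise until the slot line lines up with the two yellow marks on the panel, with the panel still standing up; then let go of the fastener and press the panel down with the fingertips on its blue ribbed pad, firmly but gently, until it is flush with its frame. Finish while holding it pressed there (it springs up if released), and leave the bottles and other things around it where they are.

Things in the scene. Friction and masses are not known exactly. Their poses are not given: they have to be found in the camera images.
- reader: The sample reader: a low off-white bench unit, fixed, 280 mm (its x) by 360 mm (its y), deck 112 mm above the counter, yellow line round its foot. Origin: centre of its underside; x points from its front (robot side) to its rear, z up. A light grey panel frame (138 by 198 mm outside, 12 mm wide, top 130 mm above the counter) stands on the deck, centred at reader x = -45 mm, y = 0. A housing 142 mm high stands at the rear of the deck (x from 105 to 135 mm, y from -165 to 5 mm)
- panel (a joint): Height travel of the off-white access panel (108 by 168 by 8 mm) in its frame, in m: 0 = standing proud, upper face 8 mm above the frame (138 mm above the counter); 0.008 = home, upper face flush with the frame (130 mm). It moves straight down on guides against a gasket spring: about 1 N starts it, about 9 N brings it home, against a firm stop; it springs back up when released. With the fastener out of line (by more than about 0.17 rad) a tang beneath blocks it after 2 mm
- fastener (a joint): Angle of the quarter-turn fastener in rad, growing clockwise seen from above; 1.571 = slot in line with the two yellow marks (which run along the reader's x on both sides of the fastener). Stops at -0.1 and 2.1; it turns past the marks without a click. Stiff (0.06 N m), stays where it is left
- fastener_grip (a point): Point on the fastener's axis inside its dark grey wing, 24 mm above the panel's face. The wing is 30 mm long (this point's x, along the slot), 11 mm thick (its y), from 4 to 33 mm above the panel, on a steel disc 40 mm across and 4 mm high; a white line along the wing's top and a dark slot across the disc show the slot's direction. Its axis is vertical, at reader x = -45 mm, y = 45 mm; it rides down with the panel
- pad_top (a point): Centre of the upper face of the blue ribbed press pad, 50 by 50 mm, 3 mm thick, fixed on the panel at reader x = -45 mm, y = -38 mm; its top is 141 mm above the counter with the panel proud, 133 mm with it home. Axes as the reader's
- vial: Small amber bottle, 28 mm across, 50 mm tall, standing on the reader's deck behind the panel; leave it alone. Origin: centre of its underside
- cartridge: White test cartridge, 30 by 45 by 16 mm, lying on the reader's deck behind the panel; leave it alone. Origin: centre of its underside
- pill_bottle: White jar with blue cap, 60 mm across, 105 mm tall, on the counter; leave it alone. Origin: centre of its underside
- amber_bottle: Amber bottle, 54 mm across, 110 mm tall, on the counter; leave it alone. Origin: centre of its underside
- green_jar: Green jar, 64 mm across, 85 mm tall, on the counter; leave it alone. Origin: centre of its underside
- dish: White bowl, 100 mm across, 40 mm tall, on the counter; leave it alone. Origin: centre of its underside
- carton: Purple box, 70 by 110 by 50 mm, on the counter; leave it alone. Origin: centre of its underside

How it is judged:
On the way, in this order (a step that is already met when the one before it is completed fails the run):
1. the fastener's slot lines up with the yellow marks (within 0.14 rad) while the panel still stands proud (pushed down less than 4 mm) (value of joint fastener between 1.431 and 1.711 rad and value of joint panel below 0.004 m), for 0.2 s.
2. the panel is pressed home by its pad, flush within 1.5 mm (value of joint panel above 0.0065 m and contact force between the fingers and press_pad above 4 N), for 0.3 s.
At the end, for the whole second after the job is handed in: The slot is in line with the yellow marks within 0.14 rad (8 degrees), the panel is flush with its frame within 1.5 mm, and the fingers, having let go of the fastener (grasp point over 30 mm from the wing's centre), are still holding the panel down by the blue pad with 4 to 35 N (all of step 2 and value of joint fastener between 1.431 and 1.711 rad and contact force between the fingers and press_pad below 35 N and distance between fastener_grip and the grasp point above 0.03 m); the arm keeps its last pose, push and grip.
It fails at once if the pad is pressed roughly (over 45 N) (contact force between the fingers and press_pad above 45 N).
It fails at once if a bystander is moved by more than 30 mm (distance of any of vial, cartridge, pill_bottle, amber_bottle, green_jar, dish, carton from where it was at the start of the episode above 0.03 m).
It fails at once if a bottle or jar is tipped over (angle between any of vial, pill_bottle, amber_bottle, green_jar's own z axis and vertical above 0.5 rad).
It also fails if it takes over 45 s, if anything falls off the work surface, if the arm or the gripper's body presses on something with over 40 N, if the wrist force passes 120 N, or if a joint passes its speed limit or range.

### The arm

A 6-joint arm with a two-finger parallel gripper is mounted at the origin on the work surface. World frame = base frame: x ahead of the robot, y to its left, z up, the work surface at z = 0. Lengths are in m, angles in rad, forces in N, time in s.
With the tool pointing down it reaches from about 0.35 to 0.775 m from the base axis. Payload 5.5 kg.
Tool frame: the origin (TCP) lies midway between the tips of the shut fingers; the grasp point (between the pads) lies 19 mm behind it; z points along the fingers, x is the direction in which the jaws open and shut, and the axes are right-handed (so a half turn about z gives the same grasp; the last joint's range is limited). The gripper opens to 85 mm and grips with 20 to 120 N. Pads are 22 mm wide; open, the fingers measure 114 mm over their backs; the gripper's body (76 mm by 85 mm) begins 54 mm behind the grasp point. The pads swing forward as they close: fully open they stand 13 mm farther back than shut.
Start: joints at [1.09, 0.313, 0.046, 1.304, 0, 1.431], TCP at [0.192, 0.542, 0.231] pointing down, gripper open.
Joint ranges: [-2.76, 2.76], [-0.86, 1.69], [-1.03, 1.26], [-2.2, 2.34], [-1.47, 1.5], [-3.14, 3.14]. Speed limits (rad/s): [2.57, 2.57, 3.14, 3.14, 3.14, 3.14].

### API

Orientations are given as a unit quaternion [w, x, y, z].
In Python, from workcell import env gives the robot as it stands.
- The arm moves only by the tool servo_tool, never from a script. Its argument "targets" is a list of rows, each an object with "xyz": the shift along the tool's x, y, z in m, a list of three; "twist": the turn, a rotation vector about the tool's x, y, z in rad, a list of three; "jaw": the opening, from 0 (shut) to 1 (fully open). A call has 1 to 12 rows; each row is the pose to reach, as a shift and turn from the pose commanded when the call began, along the tool's axes at that moment; what a row does not reach only later rows make up. A row lasts 1/12 s, in which the tool goes at most 41.7 mm and 7.16 degrees, less where a joint would pass 70% of its speed; a pose out of reach is approached as far as the arm can. A call with a gripper value outside its range is refused whole. The fingers move at their own pace and stop on an object; "squeeze" is the grip in N (left out, the last holds). Time passes only in rows, so rows that repeat a pose let the fingers close. It gives the time, the measured TCP pose, the force and the opening at its end, in the units of the state.
- env.get_state(): the state, without advancing time (a new reading comes with each control period).
- env.read_camera(name): name is "scene" or "top" or "wrist"; returns a dict with "color" (384x512x3 uint8, red, green, blue), "depth" (384x512 float32, m along the optical axis (not along the pixel's ray), 0 where there is no reading), "fx", "fy", "cx", "cy" (pixels), "k1" (the pictures are not rectified: a ray, as slopes to the right and down, at radius r is drawn at 1 + k1 r^2 times it, then the intrinsics apply), "eye" and "attitude" of the camera in the world. Camera axes: x right, y down, z forward; pixel columns grow to the right and rows downward; lengths in m; the calibration is good to about 2 mm. A picture is of the moment at which its call begins.
- env.hand_in(): hands the job in, once; it reports no verdict.
The state is a dict: "clock": time; "joint_pos": joint angles; "qvel": joint speeds; "tau": joint torques, N m; "tcp_pos": TCP position; "orientation": TCP orientation; "wrist_force": force on the tool from outside, world axes, zero at the start; "ft_torque": the same for the moment, N m; "finger_gap": finger opening in m.
Only numpy, scipy, OpenCV 4.12 (cv2) and the standard library are available. Lean on these libraries where they do the work, as an engineer would, in place of code of your own. Each camera call takes 0.05 s, during which the arm holds its last target. There are 200 camera calls.

## Working session

There is one attempt and no reset: what is moved stays moved. The work goes in short steps, Python scripts to look and compute and a tool call to move; the robot and the scene stay as the last step left them, time stands still between calls to the robot, and variables do not carry over. Pictures are saved under pics/ and viewed, about 8 in all and at most 12, crops included, and the job is handed in when it is done.

Besides the shell and the picture viewer there is one more tool, called as name(argument=value, ...) on one line, values as JSON. servo_tool: Moves the arm, as the interface text tells. Its arguments: {"type":"object","properties":{"targets":{"type":"array","items":{"type":"object","properties":{"xyz":{"type":"array","items":{"type":"number"}},"twist":{"type":"array","items":{"type":"number"}},"jaw":{"type":"number"}}}},"squeeze":{"type":"number"}},"required":["targets"]}

```bash
mkdir -p pics; ls; cat > h.py <<'E'
import numpy as np, cv2
from scipy.spatial.transform import Rotation as R
from workcell import env
def rot(q): return R.from_quat([q[1],q[2],q[3],q[0]]).as_matrix()
def cam(n):
    c=env.read_camera(n); c['K']=np.array([[c['fx'],0,c['cx']],[0,c['fy'],c['cy']],[0,0,1.]])
    a=np.array(c['attitude'],float); c['R']=a if a.shape==(3,3) else rot(a); c['eye']=np.array(c['eye']); return c
def rays(c,uv):
    p=cv2.undistortPoints(np.array(uv,float).reshape(-1,1,2),c['K'],np.array([c['k1'],0,0,0,0.]))[:,0]
    return np.c_[p,np.ones(len(p))]@c['R'].T
def onz(c,uv,z):
    d=rays(c,uv); return c['eye']+d*((z-c['eye'][2])/d[:,2])[:,None]
def dep(c,uv):
    d=rays(c,uv); return c['eye']+d*np.array([c['depth'][int(v),int(u)] for u,v in uv])[:,None]
E
python3 - <<'E'
from h import *
print(env.get_state())
for n in('scene','top','wrist'):
    c=cam(n); cv2.imwrite(f'pics/{n}0.png',c['color'][:,:,::-1]); print(n,c['eye'],c['attitude'],c['fx'],c['k1'],c['depth'].min(),c['depth'].max())
a=cv2.imread('pics/top0.png');b=cv2.imread('pics/scene0.png')
cv2.imwrite('pics/a.png',a)
E
```

```text
pics
{'clock': 0.0, 'joint_pos': array([1.09039896e+00, 3.14025759e-01, 4.49902006e-02, 1.30360923e+00,
       6.39438524e-06, 1.43116398e+00]), 'qvel': array([-0.00152807,  0.00148386, -0.00059944, -0.00022103, -0.00068243,
        0.00080375]), 'tau': array([-1.11975492e-03, -4.80628932e+01,  2.98533565e+01,  1.94628682e-02,
       -1.93314982e-04,  2.47652480e-05]), 'tcp_pos': array([0.1919568 , 0.54147216, 0.23039904]), 'orientation': array([ 4.20158920e-04,  8.16764069e-01,  5.76971058e-01, -8.23213522e-04]), 'wrist_force': array([-0.16387595,  0.88532076, -0.19683468]), 'ft_torque': array([0.02152117, 0.00945752, 0.00665851]), 'finger_gap': 0.08521541010429572}
scene [1.228813   0.28129854 0.91025365] [-0.20863539  0.5249312   0.76522621 -0.30878366] 360.35458078187514 0.004881024243233494 0.0 3.9924328
top [0.35554085 0.0179371  1.4314426 ] [ 0.04804339 -0.69959117  0.71144251 -0.04597377] 377.8818942720005 -0.07205959958507432 0.0 2.33095
wrist [0.12043422 0.56707085 0.37232435] [0.12236294 0.80755758 0.57061454 0.08530603] 327.8231093586182 0.012057991379126824 0.0 0.4794816
```

View pics/top0.png

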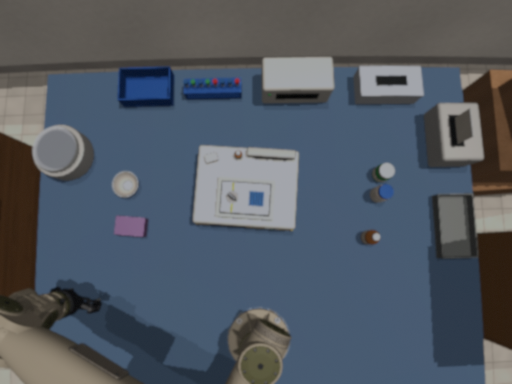

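View pics/scene0.png

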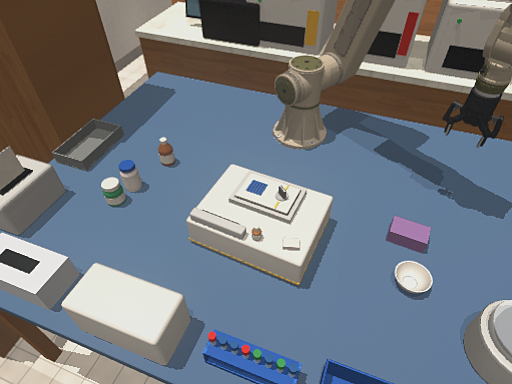

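The top view shows the reader at about (247,188), with the fastener at (233,197) and the blue pad at (257,199). In the scene view the pad is at (257,187) and the fastener at (282,193). Nothing tall stands between the arm and the panel.

```bash
python3 - <<'E'
from h import *
P=[]
for n,(x0,x1,y0,y1) in {'top':(245,270,188,212),'scene':(240,275,175,200)}.items():
    c=cam(n); h=cv2.cvtColor(c['color'],cv2.COLOR_RGB2HSV)
    m=np.zeros(h.shape[:2],np.uint8); m[y0:y1,x0:x1]=cv2.inRange(h,(100,110,60),(125,255,255))[y0:y1,x0:x1]
    v,u=np.nonzero(m); uv=[[u.mean(),v.mean()]]; print(n,uv,len(u),cv2.minAreaRect(np.c_[u,v].astype(np.float32)),onz(c,uv,.141),dep(c,uv))
    P.append((c['eye'],rays(c,uv)[0]))
    if n=='top':
        print('fast',onz(c,[[233,197]],.15)); 
        w=cv2.inRange(h,(0,0,150),(179,60,255)); w[:140]=0;w[235:]=0;w[:,:185]=0;w[:,305:]=0
        ct=max(cv2.findContours(w,0,2)[0],key=cv2.contourArea); r=cv2.minAreaRect(ct); b=cv2.boxPoints(r); print(r); print(onz(c,b,.112))
A=sum(np.eye(3)-np.outer(d,d)/(d@d) for e,d in P);B=sum((np.eye(3)-np.outer(d,d)/(d@d))@e for e,d in P)
print('tri',np.linalg.solve(A,B))
print(rot(env.get_state()['orientation']))
E
```

```text
top [[np.float64(255.87333333333333), np.float64(198.24)]] 150 ((256.0, 198.0), (12.0, 12.0), 90.0) [[ 0.50331121 -0.00053227  0.141     ]] [[ 0.50309645 -0.00050542  0.14287546]]
fast [[0.50786655 0.07762123 0.15      ]]
((246.19027709960938, 186.14602661132812), (100.44369506835938, 76.6298828125), 3.814074993133545)
[[ 0.43011608  0.21835887  0.112     ]
 [ 0.70406583  0.20099893  0.112     ]
 [ 0.67315296 -0.15792391  0.112     ]
 [ 0.40107909 -0.1309124   0.112     ]]
scene [[np.float64(256.53801169590645), np.float64(186.91812865497076)]] 171 ((256.3500061035156, 186.9499969482422), (17.076297760009766, 11.700427055358887), 18.43494987487793) [[0.50516621 0.00161437 0.141     ]] [[0.50269726 0.00066014 0.13837544]]
tri [5.03326623e-01 1.26275827e-04 1.38838035e-01]
[[ 3.34297002e-01  9.42467689e-01 -4.12054341e-04]
 [ 9.42467353e-01 -3.34297235e-01 -8.05022755e-04]
 [-8.96456562e-04 -1.19231071e-04 -9.99999591e-01]]
```

servo_tool(targets=[{"xyz":[-0.01,0.013,-0.01],"twist":[0,0,0],"jaw":1},{"xyz":[-0.03,0.038,-0.02],"twist":[0,0,-0.02],"jaw":1},{"xyz":[-0.055,0.069,-0.03],"twist":[0,0,-0.05],"jaw":1},{"xyz":[-0.08,0.1,-0.04],"twist":[0,0,-0.08],"jaw":1},{"xyz":[-0.105,0.132,-0.04],"twist":[0,0,-0.1],"jaw":1},{"xyz":[-0.13,0.164,-0.04],"twist":[0,0,-0.12],"jaw":1},{"xyz":[-0.155,0.195,-0.04],"twist":[0,0,-0.15],"jaw":1},{"xyz":[-0.18,0.227,-0.04],"twist":[0,0,-0.18],"jaw":1},{"xyz":[-0.205,0.259,-0.04],"twist":[0,0,-0.2],"jaw":1},{"xyz":[-0.23,0.29,-0.04],"twist":[0,0,-0.22],"jaw":1},{"xyz":[-0.25,0.315,-0.04],"twist":[0,0,-0.25],"jaw":1},{"xyz":[-0.26,0.328,-0.04],"twist":[0,0,-0.25],"jaw":1}])

```text
clock: 1.25
tcp_pos: [0.416, 0.1843, 0.2713]
orientation: [0.001, 0.739, 0.674, 0.0]
wrist_force: [0.4, 0.4, -0.3]
finger_gap: 0.0852
```

servo_tool(targets=[{"xyz":[-0.02,0.015,0],"twist":[0,0,0],"jaw":1},{"xyz":[-0.045,0.035,0],"twist":[0,0,0],"jaw":1},{"xyz":[-0.075,0.055,0],"twist":[0,0,0],"jaw":1},{"xyz":[-0.1,0.075,0],"twist":[0,0,0],"jaw":1},{"xyz":[-0.12,0.09,0],"twist":[0,0,0],"jaw":1},{"xyz":[-0.126,0.096,0],"twist":[0,0,0],"jaw":1},{"xyz":[-0.126,0.096,0],"twist":[0,0,0],"jaw":1}])

```text
clock: 1.83
tcp_pos: [0.4996, 0.0515, 0.2708]
orientation: [-0.0, 0.74, 0.673, -0.0]
wrist_force: [0.4, 0.2, 0.3]
finger_gap: 0.0856
```

```bash
python3 - <<'E'
from h import *
c=cam('wrist'); cv2.imwrite('pics/w1.png',c['color'][:,:,::-1]); s=env.get_state(); print(s['tcp_pos'],s['joint_pos'],c['eye'],c['R'])
E
```

```text
[0.49862454 0.05270275 0.27094396] [-5.52219343e-02  1.61656080e-01 -5.39513670e-02  1.35612463e+00
  4.77787972e-04  3.73477577e-02] [0.42395906 0.05873384 0.41266751] [[ 9.38393438e-02  9.51328757e-01  2.93543479e-01]
 [ 9.95587328e-01 -8.96013734e-02 -2.78830869e-02]
 [-2.24083567e-04  2.94864698e-01 -9.55538989e-01]]
```

View pics/w1.png

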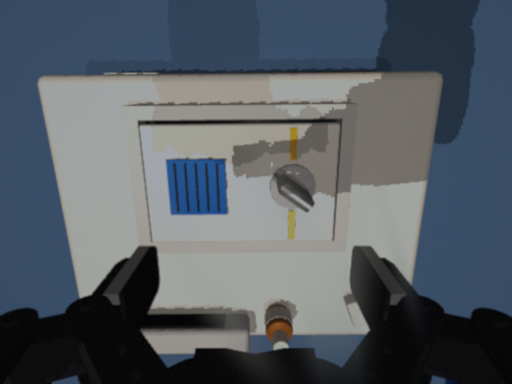

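The wrist view shows the pad at about (197,187) and the disc at about (292,187). The wing runs from (277,177) to (312,207), and the yellow marks are at (294,143) and (291,225). Next I'll measure these.

```bash
cat > m.py <<'E'
from h import *
def meas(c,tag,box):
    h=cv2.cvtColor(c['color'],cv2.COLOR_RGB2HSV)
    def mask(lo,hi,k=1):
        m=cv2.inRange(h,lo,hi); n,l,s,ce=cv2.connectedComponentsWithStats(m); o=np.argsort(-s[1:,4])[:k]+1
        return [(ce[i],s[i,4],np.argwhere(l==i)[:,::-1]) for i in o]
    out={}
    ys=mask((18,130,120),(32,255,255),2); y=[onz(c,[q[0]],.138)[0] for q in ys]; y.sort(key=lambda p:p[0])
    out['ypix']=[(q[0],q[1]) for q in ys]; d=y[1]-y[0]; out['yellow']=(y,'len',np.linalg.norm(d),'az',np.degrees(np.arctan2(d[1],d[0])))
    m=cv2.inRange(h,(100,110,40),(125,255,255));m=cv2.morphologyEx(m,cv2.MORPH_CLOSE,np.ones((9,9)));n,l,s,ce=cv2.connectedComponentsWithStats(m)
    i=[i for i in range(1,n) if 1200<s[i,4]<12000 and .6<s[i,2]/s[i,3]<1.6]
    for j in i:
        q=onz(c,cv2.boxPoints(cv2.minAreaRect(np.argwhere(l==j)[:,::-1].astype(np.float32))),.141); out['pad%d'%j]=(ce[j],q.mean(0),[np.linalg.norm(q[k]-q[k-1]) for k in range(4)])
    u0,u1,v0,v1=box; uv=[(u,v) for v in range(v0,v1) for u in range(u0,u1) if c['depth'][v,u]>0]
    p=dep(c,uv); t=p[p[:,2]>.160]; tt=t[t[:,2]<.18]
    x=tt[:,:2].astype(np.float32); r=cv2.minAreaRect(x*1000); w,vv=np.linalg.eigh(np.cov(x.T)); out['wing']=(len(t),r,np.percentile(t[:,2],[5,50,95]),'az',np.degrees(np.arctan2(vv[1,1],vv[0,1])))
    for k in out: print(k,out[k])
    cv2.imwrite(f'pics/{tag}.png',cv2.resize(c['color'][v0:v1,u0:u1,::-1],None,fx=6,fy=6,interpolation=cv2.INTER_CUBIC))
E
python3 - <<'E'
from m import *
c=cam('wrist'); meas(c,'c1',(245,335,150,240))
E
```

```text
ypix [(array([289.33707865, 223.97752809]), np.int32(89)), (array([291.6 , 134.44]), np.int32(75))]
yellow ([array([0.4637565 , 0.08727516, 0.138     ]), array([0.54444074, 0.08044506, 0.138     ])], 'len', np.float64(0.08097281756648941), 'az', np.float64(-4.838682870062707))
pad2 (array([195.4201817 , 187.36210253]), array([0.50196296, 0.00077505, 0.141     ]), [np.float64(0.04937589919253586), np.float64(0.04980076474686434), np.float64(0.04921091251517687), np.float64(0.052405703707527784)])
wing (585, ((509.2717590332031, 83.86602783203125), (30.538318634033203, 11.22454833984375), 48.25287628173828), array([0.16297889, 0.16987739, 0.17127255]), 'az', np.float64(48.69624583925306))
```

View pics/c1.png

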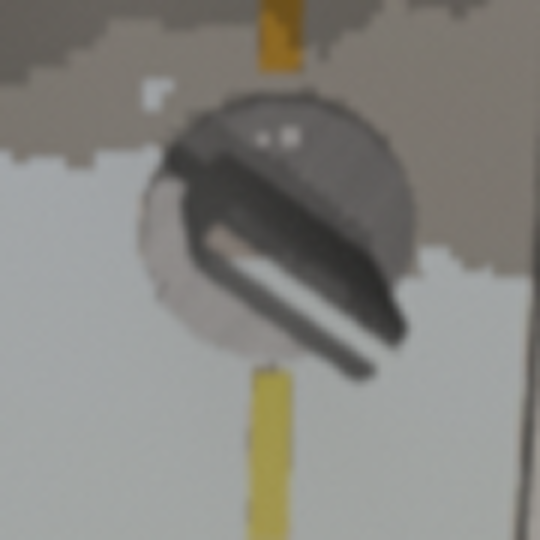

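The crop shows the white line clearly. The wing centre measures (0.509, 0.084) with its top at 0.171 and azimuth 48.5°, and the marks run at -4.8°. The sizes (30.5 x 11.2 mm, pad about 50 mm) and the 83 mm spacing match the text. The turn needed is about 53.4° (0.93 rad) clockwise, so I'll pre-rotate the tool by -0.94 above the wing.

servo_tool(targets=[{"xyz":[0.008,0.002,0.01],"twist":[0,0,-0.1],"jaw":0.7},{"xyz":[0.016,0.004,0.02],"twist":[0,0,-0.2],"jaw":0.7},{"xyz":[0.024,0.006,0.03],"twist":[0,0,-0.3],"jaw":0.7},{"xyz":[0.032,0.0076,0.04],"twist":[0,0,-0.42],"jaw":0.7},{"xyz":[0.032,0.0076,0.05],"twist":[0,0,-0.54],"jaw":0.7},{"xyz":[0.032,0.0076,0.06],"twist":[0,0,-0.66],"jaw":0.7},{"xyz":[0.032,0.0076,0.07],"twist":[0,0,-0.78],"jaw":0.7},{"xyz":[0.032,0.0076,0.07],"twist":[0,0,-0.88],"jaw":0.7},{"xyz":[0.032,0.0076,0.07],"twist":[0,0,-0.94],"jaw":0.7},{"xyz":[0.032,0.0076,0.07],"twist":[0,0,-0.94],"jaw":0.7},{"xyz":[0.032,0.0076,0.07],"twist":[0,0,-0.94],"jaw":0.7}])

```text
clock: 2.85
tcp_pos: [0.5084, 0.0856, 0.2016]
orientation: [-0.0, 0.353, 0.936, 0.0]
wrist_force: [-0.0, 0.3, -0.7]
finger_gap: 0.0596
```

```bash
python3 - <<'E'
from m import *
c=cam('wrist'); cv2.imwrite('pics/w2.png',c['color'][:,:,::-1]); s=env.get_state(); o=s['orientation']; print(s['tcp_pos'],o,np.degrees(2*np.arctan2(o[2],o[1])),s['finger_gap'])
uv=[(u,v) for v in range(60,380,2) for u in range(100,420,2) if c['depth'][v,u]>0]; p=dep(c,uv)
t=p[(p[:,2]>.16)&(p[:,2]<.176)&(np.hypot(p[:,0]-.509,p[:,1]-.0835)<.022)]
print(len(t),cv2.minAreaRect((t[:,:2]*1000).astype(np.float32)),np.percentile(t[:,2],[50,95]))
# expected pixel of the wing centre, from the first view
q=(np.array([.509,.0835,.171])-c['eye'])@c['R'];print(cv2.projectPoints(q[None],np.zeros(3),np.zeros(3),c['K'],np.array([c['k1'],0,0,0.]))[0])
E
```

```text
[0.50857615 0.08533702 0.20162396] [1.03328156e-04 3.53064343e-01 9.35599022e-01 1.72758712e-04] 138.65028120167156 0.05977609693123772
240 ((509.5232238769531, 83.20883178710938), (30.218931198120117, 10.294387817382812), 48.764888763427734) [0.17011601 0.17124627]
[[[250.07013757 223.55414178]]]
```

View pics/w2.png

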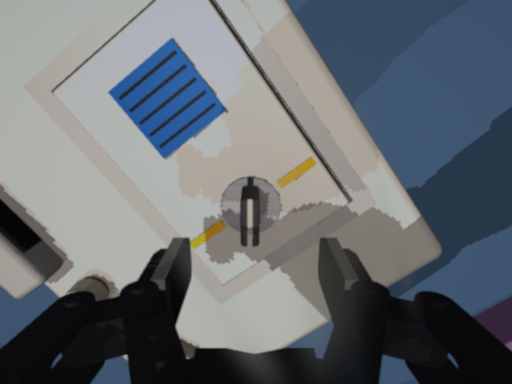

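The second view agrees: the wing is upright in the image at (250,222), and its centre measures (0.5095, 0.083) with azimuth 48.8° and height 0.171. The jaws straddle it. Now I'll descend and grip gently.

servo_tool(targets=[{"xyz":[-0.0018,-0.001,0.01],"twist":[0,0,0],"jaw":0.7},{"xyz":[-0.0018,-0.001,0.025],"twist":[0,0,0],"jaw":0.6},{"xyz":[-0.0018,-0.001,0.04],"twist":[0,0,0],"jaw":0.5},{"xyz":[-0.0018,-0.001,0.05],"twist":[0,0,0],"jaw":0.5},{"xyz":[-0.0018,-0.001,0.053],"twist":[0,0,0],"jaw":0.4},{"xyz":[-0.0018,-0.001,0.053],"twist":[0,0,0],"jaw":0.3},{"xyz":[-0.0018,-0.001,0.053],"twist":[0,0,0],"jaw":0.2},{"xyz":[-0.0018,-0.001,0.053],"twist":[0,0,0],"jaw":0},{"xyz":[-0.0018,-0.001,0.053],"twist":[0,0,0],"jaw":0},{"xyz":[-0.0018,-0.001,0.053],"twist":[0,0,0],"jaw":0},{"xyz":[-0.0018,-0.001,0.053],"twist":[0,0,0],"jaw":0},{"xyz":[-0.0018,-0.001,0.053],"twist":[0,0,0],"jaw":0}], squeeze=30)

```text
clock: 3.9
tcp_pos: [0.5098, 0.0827, 0.1486]
orientation: [0.0, 0.353, 0.936, 0.0]
wrist_force: [-2.9, 3.7, 1.6]
finger_gap: 0.0103
```

servo_tool(targets=[{"xyz":[0,0,0],"twist":[0,0,0.08],"jaw":0},{"xyz":[0,0,0],"twist":[0,0,0.17],"jaw":0},{"xyz":[0,0,0],"twist":[0,0,0.27],"jaw":0},{"xyz":[0,0,0],"twist":[0,0,0.37],"jaw":0},{"xyz":[0,0,0],"twist":[0,0,0.47],"jaw":0},{"xyz":[0,0,0],"twist":[0,0,0.57],"jaw":0},{"xyz":[0,0,0],"twist":[0,0,0.67],"jaw":0},{"xyz":[0,0,0],"twist":[0,0,0.77],"jaw":0},{"xyz":[0,0,0],"twist":[0,0,0.86],"jaw":0},{"xyz":[0,0,0],"twist":[0,0,0.93],"jaw":0},{"xyz":[0,0,0],"twist":[0,0,0.935],"jaw":0},{"xyz":[0,0,0],"twist":[0,0,0.935],"jaw":0}], squeeze=50)

```text
clock: 4.9
tcp_pos: [0.5094, 0.0834, 0.1484]
orientation: [-0.001, 0.737, 0.676, 0.001]
wrist_force: [-2.7, 5.2, 2.3]
finger_gap: 0.0097
```

```bash
python3 - <<'E'
from m import *
c=cam('wrist'); cv2.imwrite('pics/w3.png',c['color'][:,:,::-1]); s=env.get_state(); o=s['orientation']; print(s['tcp_pos'],np.degrees(2*np.arctan2(o[2],o[1])),s['finger_gap'],s['wrist_force'],s['ft_torque'])
E
```

```text
[0.50937479 0.08338968 0.1483652 ] 85.12366297915719 0.009717697008397126 [-2.23574951  4.65386647  1.37488239] [ 1.06098249  0.56320825 -0.05935336]
```

servo_tool(targets=[{"xyz":[0,0,0],"twist":[0,0,0],"jaw":0.15},{"xyz":[0,0,0],"twist":[0,0,0],"jaw":0.3},{"xyz":[0,0,0],"twist":[0,0,0],"jaw":0.45},{"xyz":[0,0,0],"twist":[0,0,0],"jaw":0.5},{"xyz":[0,0,-0.01],"twist":[0,0,0],"jaw":0.5},{"xyz":[0,0,-0.03],"twist":[0,0,0],"jaw":0.5},{"xyz":[0,0,-0.06],"twist":[0,0,0],"jaw":0.5},{"xyz":[0,0,-0.085],"twist":[0,0,0],"jaw":0.5},{"xyz":[0,0,-0.1],"twist":[0,0,0],"jaw":0.5},{"xyz":[0,0,-0.1],"twist":[0,0,0],"jaw":0.5},{"xyz":[0,0,-0.1],"twist":[0,0,0],"jaw":0.5}])

```text
clock: 5.87
tcp_pos: [0.5106, 0.0822, 0.2496]
orientation: [0.001, 0.737, 0.676, 0.001]
wrist_force: [-0.5, 0.9, 0.1]
finger_gap: 0.0429
```

```bash
python3 - <<'E'
from m import *
c=cam('wrist'); cv2.imwrite('pics/w4.png',c['color'][:,:,::-1]); s=env.get_state(); o=s['orientation']; print(s['tcp_pos'],np.degrees(2*np.arctan2(o[2],o[1])))
q=(np.array([.509,.0835,.155])-c['eye'])@c['R'];u,v=cv2.projectPoints(q[None],np.zeros(3),np.zeros(3),c['K'],np.array([c['k1'],0,0,0.]))[0][0,0].astype(int);print(u,v)
meas(c,'c4',(u-60,u+60,v-50,v+50))
E
```

```text
[0.50981495 0.08221113 0.24833058] 85.07544771684356
255 189
ypix [(array([256.05529954, 135.01382488]), np.int32(217)), (array([255.76470588, 228.09803922]), np.int32(153))]
yellow ([array([0.47089347, 0.08699484, 0.138     ]), array([0.54869796, 0.08016472, 0.138     ])], 'len', np.float64(0.07810371015677665), 'az', np.float64(-5.0168878358266165))
pad2 (array([152.12263641, 182.89032955]), array([0.50197173, 0.00090638, 0.141     ]), [np.float64(0.04972288812449188), np.float64(0.05089331323244111), np.float64(0.04943888866946008), np.float64(0.053853157521973886)])
wing (789, ((509.4942321777344, 83.84602355957031), (10.73302936553955, 30.897193908691406), 84.9649887084961), array([0.16736134, 0.17026144, 0.25774563]), 'az', np.float64(174.51326184867375))
```

View pics/c4.png

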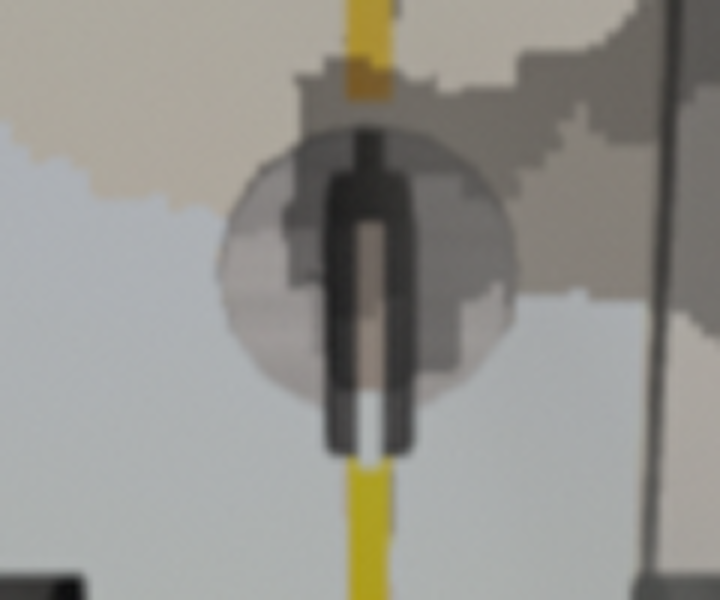

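The crop shows the white line and slot in line with the yellow marks: the wing is at -5.0° and so are the marks. The panel is still proud, with the wing top at 0.170. Next I'll shut the fingers and go over the pad at (0.502, 0.001).

servo_tool(targets=[{"xyz":[-0.015,0,0],"twist":[0,0,0],"jaw":0.3},{"xyz":[-0.035,0,0],"twist":[0,0,0],"jaw":0.1},{"xyz":[-0.055,0,0],"twist":[0,0,0],"jaw":0},{"xyz":[-0.075,-0.001,0],"twist":[0,0,0],"jaw":0},{"xyz":[-0.0814,-0.001,0.02],"twist":[0,0,0],"jaw":0},{"xyz":[-0.0814,-0.001,0.04],"twist":[0,0,0],"jaw":0},{"xyz":[-0.0814,-0.001,0.06],"twist":[0,0,0],"jaw":0},{"xyz":[-0.0814,-0.001,0.08],"twist":[0,0,0],"jaw":0},{"xyz":[-0.0814,-0.001,0.092],"twist":[0,0,0],"jaw":0},{"xyz":[-0.0814,-0.001,0.098],"twist":[0,0,0],"jaw":0},{"xyz":[-0.0814,-0.001,0.1],"twist":[0,0,0],"jaw":0},{"xyz":[-0.0814,-0.001,0.1],"twist":[0,0,0],"jaw":0}], squeeze=30)

```text
clock: 6.92
tcp_pos: [0.5012, 0.0014, 0.1475]
orientation: [-0.001, 0.737, 0.676, -0.001]
wrist_force: [0.2, -0.7, -0.6]
finger_gap: -0.0
```

servo_tool(targets=[{"xyz":[0,0,0.002],"twist":[0,0,0],"jaw":0},{"xyz":[0,0,0.004],"twist":[0,0,0],"jaw":0},{"xyz":[0,0,0.006],"twist":[0,0,0],"jaw":0},{"xyz":[0,0,0.008],"twist":[0,0,0],"jaw":0},{"xyz":[0,0,0.01],"twist":[0,0,0],"jaw":0},{"xyz":[0,0,0.01],"twist":[0,0,0],"jaw":0},{"xyz":[0,0,0.01],"twist":[0,0,0],"jaw":0}])

```text
clock: 7.5
tcp_pos: [0.5023, 0.0013, 0.1388]
orientation: [0.0, 0.737, 0.676, 0.0]
wrist_force: [-1.0, 0.3, 2.8]
finger_gap: 0.0001
```

servo_tool(targets=[{"xyz":[0,0,0.001],"twist":[0,0,0],"jaw":0},{"xyz":[0,0,0.002],"twist":[0,0,0],"jaw":0},{"xyz":[0,0,0.003],"twist":[0,0,0],"jaw":0},{"xyz":[0,0,0.004],"twist":[0,0,0],"jaw":0},{"xyz":[0,0,0.005],"twist":[0,0,0],"jaw":0},{"xyz":[0,0,0.005],"twist":[0,0,0],"jaw":0},{"xyz":[0,0,0.005],"twist":[0,0,0],"jaw":0}])

```text
clock: 8.08
tcp_pos: [0.5023, 0.0013, 0.134]
orientation: [0.0, 0.737, 0.676, 0.0]
wrist_force: [-2.1, 0.2, 7.5]
finger_gap: -0.0005
```

servo_tool(targets=[{"xyz":[0,0,0.0005],"twist":[0,0,0],"jaw":0},{"xyz":[0,0,0.001],"twist":[0,0,0],"jaw":0},{"xyz":[0,0,0.0015],"twist":[0,0,0],"jaw":0},{"xyz":[0,0,0.0015],"twist":[0,0,0],"jaw":0},{"xyz":[0,0,0.0015],"twist":[0,0,0],"jaw":0}])

```text
clock: 8.5
tcp_pos: [0.5023, 0.0013, 0.133]
orientation: [0.001, 0.737, 0.676, 0.001]
wrist_force: [-2.6, 0.4, 10.5]
finger_gap: 0.0
```

servo_tool(targets=[{"xyz":[0,0,0.0004],"twist":[0,0,0],"jaw":0},{"xyz":[0,0,0.0008],"twist":[0,0,0],"jaw":0},{"xyz":[0,0,0.0008],"twist":[0,0,0],"jaw":0},{"xyz":[0,0,0.0008],"twist":[0,0,0],"jaw":0},{"xyz":[0,0,0.0008],"twist":[0,0,0],"jaw":0}])

```text
clock: 8.92
tcp_pos: [0.5023, 0.0013, 0.133]
orientation: [0.001, 0.737, 0.676, 0.001]
wrist_force: [-4.5, 0.7, 15.9]
finger_gap: 0.0002
```

```bash
python3 - <<'E'
from m import *
for i in range(3): c=cam('wrist'); s=env.get_state(); print(s['tcp_pos'],s['wrist_force'])
cv2.imwrite('pics/w5.png',c['color'][:,:,::-1])
E
```

```text
[0.50228529 0.00129167 0.13293903] [-4.14334146  0.75847286 16.9132022 ]
[0.50228395 0.00129256 0.13293188] [-3.44528797  1.14460211 16.4701462 ]
[0.50229439 0.00129167 0.13294636] [-4.34663114  1.6169722  15.48684998]
```

View pics/w5.png

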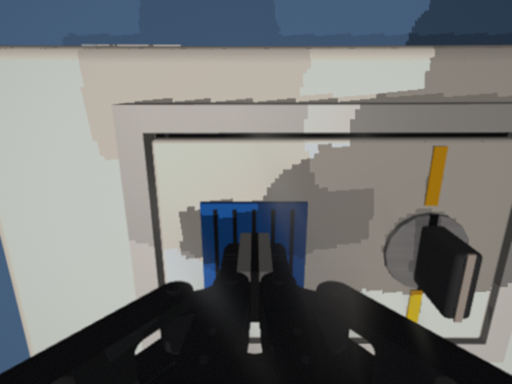

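The shut fingers are on the pad at about (255,245). The panel is down in its frame, and the slot is still in line with the marks. Over the last step the force rose from 10.5 to 16 N with no travel, so the panel is on its stop.

```bash
python3 -c "
from workcell import env
env.hand_in(); s=env.get_state(); print(s['tcp_pos'],s['wrist_force'],s['clock'])"
```

```text
the job is handed in; nothing more can be done
the job is handed in; nothing more can be done
```

I turned the fastener clockwise by about 0.93 rad with the panel still up, let go of it, and pressed the panel down by its blue pad with the fingers shut. I handed the job in at about 9 s with the pad still held down. No verdict is reported.

- **Slot:** after release, the wing measured -5.0° and the yellow marks -5.0°, with the panel still standing up (wing top about 170 mm). The last picture still shows the slot in line with the marks.
- **Panel:** the fingertips are at 132.9 mm, against 133 mm for the pad with the panel home. The last push raised the force from about 10.5 N to 16 N with no further travel, so the panel is on its stop.
- **Force:** I held about 16 N on the pad, inside the 4 to 35 N band. There was also a small sideways force of about 4 N. The grasp point is about 80 mm from the wing.
- **Bystanders:** I planned moves clear of them and the wrist force showed no collisions, but I did not measure them again at the end.

No checks failed or disagreed. I could not read a final state after the hand-in because the robot no longer answers.

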